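# Isolate the bench grinder before its wheel is changed

### The job

The wheel of the bench grinder is going to be changed, so isolate the grinder: flip its isolator, the tall toggle with the broad flat paddle, over its centre until it snaps fully to its other side. Leave the fan's toggle (short, small paddle) and the lamp's toggle (slim, ball end) as they are.

Things in the scene. Friction and masses are not known exactly. Their poses are not given: they have to be found in the camera images.
- isolator_pivot (a point): Mid-point of the isolator lever's hinge axis, over the centre of its fixed grey box (110 x 80 x 40 mm high), 40 mm above the bench. z up; the lever swings in this frame's x-z plane, leaning 29 degrees to -x at the start, to be flipped to +x. +x is within 46 degrees of straight ahead of the robot. The other two boxes are alike, 190 mm or more away centre to centre.
- isolator (a joint): Lever angle, rad: 0 leaning to -x (start), 0.5 upright, 1.0 leaning to +x on its stop. Lever: 10 mm steel rod, then a black paddle 12 thick, 40 wide (along y), 40 mm long, 50 to 90 mm from the pivot along the lever. Push on the upper half: the end rises to 90 mm above the pivot when upright. Spring: 2.5 N at the paddle at the ends, none at centre; then it snaps over and stays.
- fan_switch (a joint): Lever of the fan's switch, rad, same sense (0 start, 1.0 flipped). Short: 48 mm from pivot to end, black paddle 22 mm wide. To be left at 0.
- lamp_switch (a joint): Lever of the lamp's switch, rad, same sense (0 start, 1.0 flipped). Slim 8 mm rod with a 22 mm black ball, 91 mm from pivot to end; no lever rises over 130 mm above the bench. To be left at 0.
There are look-alikes about, which are no part of the job. Leave any orange look-alike of the part that bears lamp_switch alone.

How it is judged:
By the outcome, as a careful person would: the job done as asked, in the order asked, and still so for the second after the job is handed in, with the robot touching nothing.
It also fails if it takes over 29 s, if anything falls off the work surface, if the arm or the gripper's body presses on something with over 40 N, if the wrist force passes 120 N, or if a joint passes its speed limit or range.

### The arm

A 7-joint arm with a two-finger parallel gripper is mounted at the origin on the work surface. World frame = base frame: x ahead of the robot, y to its left, z up, the work surface at z = 0. Lengths are in mm, angles in degrees, forces in N, time in s.
With the tool pointing down it reaches from about 400 to 850 mm from the base axis. Payload 6.9 kg.
Tool frame: the origin (TCP) lies midway between the tips of the shut fingers; the grasp point (between the pads) lies robot.hold_point_z behind it (robot.hold_point_z is the distance from the TCP to the grasp point, in mm); z points along the fingers, y is the direction in which the jaws open and shut (so a half turn about z gives the same grasp; the last joint's range is limited). The gripper opens to 85 mm and grips with 20 to 120 N. Pads are 22 mm wide; open, the fingers measure 114 mm over their backs; the gripper's body (76 mm by 85 mm) begins 54 mm behind the grasp point. The pads swing forward as they close: fully open they stand 13 mm farther back than shut.
Start: joints at [-64.773, 29.078, -13.613, 85.955, 7.202, 65.827, -8.869], TCP at [205.381, 590.28, 231.275] pointing down, gripper open.
Joint ranges: [-176.47, 176.47], [-13.61, 117.27], [-81.72, 77.17], [0.22, 143.17], [-87.28, 267.28], [10, 112.55], [-165.47, 165.47]. Speed limits (degrees/s): [136.94, 136.94, 180, 180, 180, 180, 180].

### API

Orientations are given as a 3x3 rotation matrix whose columns are the frame's x, y, z axes.
In Python, from station import robot, cams gives the robot as it stands.
- The arm moves only by the tool servo_tool, never from a script. Its argument "commands" is a list of rows, each an object of numbers: "x", "y", "z": the shift along the tool's x, y, z in units of 50 mm (1.0 is 50 mm); "wx", "wy", "wz": the turn, a rotation vector about the tool's x, y, z in units of 8 degrees (1.0 is 8 degrees); "fingers": the closure, from -1 (fully open) to 1 (shut). A call has exactly 8 rows; each row shifts and turns the pose as measured when the row begins, along the tool's axes as they then stand; what a row does not reach is not made up. A row lasts 1/8 s, in which the tool goes at most 62.5 mm and 10.7 degrees, less where a joint would pass 70% of its speed; a pose out of reach is approached as far as the arm can. A call is refused whole if a number of a shift passes 1 or a number of a turn 1, either way. A call with a gripper value outside its range is refused whole. The fingers move at their own pace and stop on an object; "grip_force" is the grip in N (left out, the last holds). Time passes only in rows, so rows that do not move let the fingers close, or fill a call up. It gives the time, the measured TCP pose, the force and the opening at its end, in the units of the state.
- robot.get_obs(): the state, without advancing time (a new reading comes with each control period).
- cams.grab_frame(name): name is "scene" or "top" or "wrist"; returns a dict with "pixels" (400x640x3 uint8, red, green, blue), "fov_y" (degrees; the focal length in pixels is half the picture's height over the tangent of half this angle, whatever the lens; pixels are square), "cx", "cy" (the principal point, pixels), "k1" (the pictures are not rectified: a ray, as slopes to the right and down, at radius r is drawn at 1 + k1 r^2 times it, then the intrinsics apply), "rvec" (rotation vector, rad) and "tvec" (3), from world to camera coordinates, as OpenCV has them. Camera axes: x right, y down, z forward; pixel columns grow to the right and rows downward; lengths in mm; the calibration is good to about 2 mm. A picture is of the moment at which its call begins. There is no depth.
- robot.job_done(): hands the job in, once; it reports no verdict.
The state is a dict: "time": time; "joint_positions": joint angles; "joint_velocities": joint speeds; "tau": joint torques, N m; "position": TCP position; "tcp_rot": TCP orientation; "wrist_force": force on the tool from outside, world axes, zero at the start; "torque": the same for the moment, N m; "grip_width": opening from 0.0 (shut) to 1.0 (fully open).
Only numpy, scipy, OpenCV 4.12 (cv2) and the standard library are available. Lean on these libraries where they do the work, as an engineer would, in place of code of your own. Each camera call takes 0.05 s, during which the arm holds its last target.

## Working session

There is one attempt and no reset: what is moved stays moved. The work goes in short steps, Python scripts to look and compute and a tool call to move; the robot and the scene stay as the last step left them, time stands still between calls to the robot, and variables do not carry over. Pictures are saved under pics/ and viewed, and the job is handed in when it is done.

Besides the shell and the picture viewer there is one more tool, called after "Emit:" in YAML: its name, and indented under it one key for each argument. servo_tool: Moves the arm, as the interface text tells. Its arguments: {"type":"object","properties":{"commands":{"type":"array"},"grip_force":{"type":"number"}},"required":["commands"]}

```bash
ls; mkdir -p pics
python3 - <<'E'
from station import robot, cams
import cv2,pickle
o=robot.get_obs(); print(o, getattr(robot,'hold_point_z',None))
d={}
for n in ("scene","top"):
    f=cams.grab_frame(n); d[n]=f
    cv2.imwrite(f"pics/{n}0.png",f["pixels"][:,:,::-1])
    print(n,{k:v for k,v in f.items() if k!='pixels'})
pickle.dump(d,open('f0.pkl','wb'))
E
```

```text
pics
{'time': 0.0, 'joint_positions': array([-64.77279216,  29.1257604 , -13.60939588,  86.00971116,
         7.20399459,  65.8254926 ,  -8.86857319]), 'joint_velocities': array([-0.13191726,  0.07341536, -0.00338983,  0.05196535,  0.01706883,
        0.02939811, -0.00280814]), 'tau': array([-1.43945354e-04, -6.20593786e+01, -2.18652159e+00, -2.49644101e+01,
        1.28568974e-02,  1.21424982e-02,  1.14488003e-05]), 'position': array([205.27726709, 589.79597338, 230.42136525]), 'tcp_rot': array([[-9.44493515e-01,  3.28529637e-01, -5.27977274e-04],
       [ 3.28530056e-01,  9.44491990e-01, -1.69817016e-03],
       [-5.92289211e-05, -1.77736711e-03, -9.99998419e-01]]), 'wrist_force': array([-0.24933917,  0.65956965, -0.34318772]), 'torque': array([-0.02251371,  0.02714741,  0.0183564 ]), 'grip_width': 1.0011387171632409} 18.700000000000003
scene {'fov_y': 42.047614911010314, 'cx': 310.56423234149236, 'cy': 191.57974955251112, 'k1': 0.04567679922630557, 'rvec': array([ 2.48962194,  0.74639505, -0.20039884]), 'tvec': array([-402.03465623, -184.88646698, 1245.98906935])}
top {'fov_y': 53.72758432665625, 'cx': 319.87674023001654, 'cy': 193.2343811346764, 'k1': -0.10104140772271365, 'rvec': array([ 2.20707409, -2.22600045,  0.01271106]), 'tvec': array([  3.59518335, 462.3744787 , 822.23181417])}
```

View pics/scene0.png

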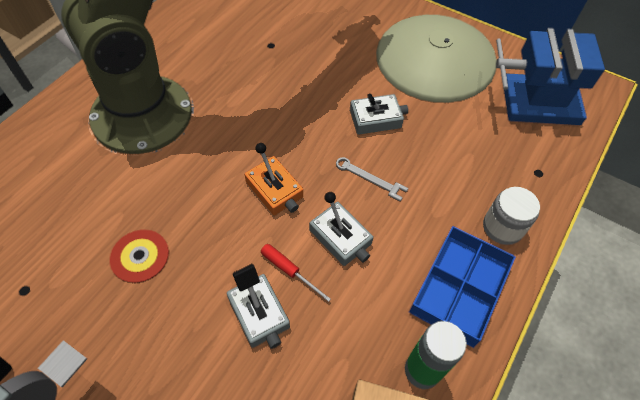

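View pics/top0.png

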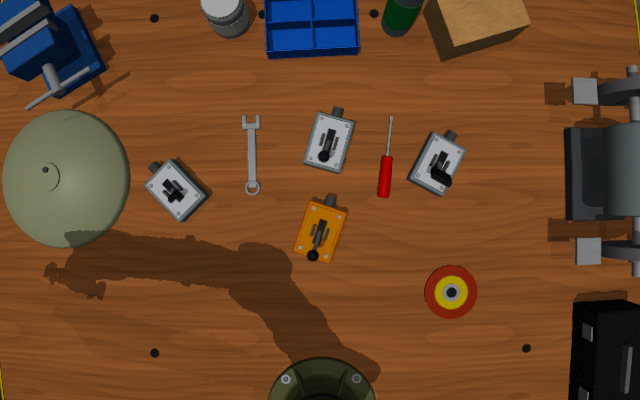

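The isolator, with the broad paddle, is at top (437,163) and scene (258,305). The fan is at top (175,190), the lamp at (330,140) and the orange look-alike at (320,230). Next I'll zoom in to measure.

```bash
cat > h.py <<'E'
import numpy as np,cv2,pickle
def K(f):
    h=f["pixels"].shape[0]; fl=h/2/np.tan(np.radians(f["fov_y"]/2)); return np.array([[fl,0,f["cx"]],[0,fl,f["cy"]],[0,0,1.]])
def D(f): return np.array([f["k1"],0,0,0.])
def proj(f,P): return cv2.projectPoints(np.array(P,float).reshape(-1,3),f["rvec"],f["tvec"],K(f),D(f))[0].reshape(-1,2)
def back(f,uv,z):
    n=cv2.undistortPoints(np.array(uv,float).reshape(-1,1,2),K(f),D(f)).reshape(-1,2)
    R=cv2.Rodrigues(f["rvec"])[0]; C=-R.T@f["tvec"]
    d=np.c_[n,np.ones(len(n))]@R
    return C+d*((z-C[2])/d[:,2])[:,None]
E
python3 - <<'E'
from h import *
d=pickle.load(open('f0.pkl','rb'))
t=d["top"]["pixels"][110:220,385:495,::-1]; s=d["scene"]["pixels"][250:360,205:315,::-1]
cv2.imwrite("pics/c0.png",np.hstack([cv2.resize(a,(396*1,396),interpolation=cv2.INTER_CUBIC) for a in (t,s)]))
print(back(d["top"],[[437,163],[175,190],[330,140],[320,230]],40))
print(proj(d["top"],[205,590,231]),proj(d["scene"],[205,590,231]))
for n in d:
  R=cv2.Rodrigues(d[n]["rvec"])[0]; print(n,-R.T@d[n]["tvec"])
E
```

```text
[[ 5.20904360e+02 -2.36852324e+02  4.00000000e+01]
 [ 4.71027812e+02  2.92469673e+02  4.00000000e+01]
 [ 5.68302609e+02 -2.14768405e+01  4.00000000e+01]
 [ 3.88701074e+02  6.17872493e-02  4.00000000e+01]]
[[-25.16243849 345.80482805]] [[350.36386879 -71.95591345]]
scene [ 775.11773726 -466.04564949  964.51935046]
top [4.53649727e+02 4.00788761e-01 8.27085246e+02]
```

View pics/c0.png

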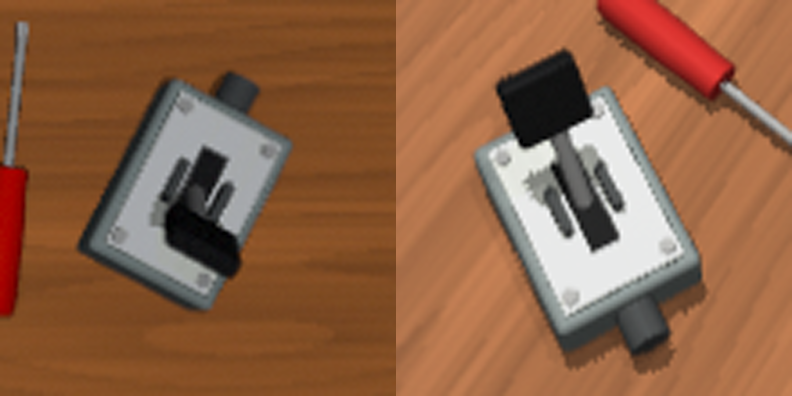

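Run:
```python
from h import *
d=pickle.load(open('f0.pkl','rb'))
ct=np.array([[185,105],[268,150],[119,234],[203,280]])/3.6+[385,110]
cs=np.array([[570,297],[669,246],[503,159],[602,113]])-[396,0]; cs=cs/3.6+[205,250]
for n,c in(("top",ct),("scene",cs)):
    c=c-0.36
    p=back(d[n],c,41.); print(n,p.round(1).tolist(),p.mean(0))
    v=p[0]+p[1]-p[2]-p[3] if n=="top" else p[0]+p[1]-p[2]-p[3]
    print(np.degrees(np.arctan2(v[1],v[0])))
    w=p[0]-p[1]; print(np.degrees(np.arctan2(w[1],w[0])))
c=np.array([back(d[n],k-.36,41.).mean(0) for n,k in(("top",ct),("scene",cs))]).mean(0);c[2]=40
a=np.radians(-27.5)
X=np.array([np.cos(a),np.sin(a),0]);Y=np.array([-X[1],X[0],0]);Z=np.array([0,0,1])
th=np.radians(29); L=-np.sin(th)*X+np.cos(th)*Z; N=np.cos(th)*X+np.sin(th)*Z
pts=[c+L*r+Y*y+N*n for r in(50,90) for y in(-20,20) for n in (-6,6)]+[c]+[c+X*i*55+Y*j*40 for i in(-1,1) for j in (-1,1)]
ims=[]
for n,o in(("top",(385,110)),("scene",(205,250))):
    im=d[n]["pixels"][o[1]:o[1]+110,o[0]:o[0]+110,::-1]; im=cv2.resize(im,(396,396),interpolation=cv2.INTER_CUBIC)
    for q in proj(d[n],pts): cv2.circle(im,tuple(int(v) for v in ((q-o+.5)*3.6)),3,(0,255,0),-1)
    ims.append(im)
cv2.imwrite("pics/c1.png",np.hstack(ims)); print(c)
```

```text
top [[569.7, -235.5, 41.0], [544.4, -282.6, 41.0], [497.6, -196.8, 41.0], [471.6, -244.1, 41.0]] [ 520.82546874 -239.7292453    41.        ]
-28.02368147780587
61.7023062200772
scene [[544.0, -284.7, 41.0], [570.1, -236.8, 41.0], [472.5, -246.2, 41.0], [500.2, -197.9, 41.0]] [ 521.68585841 -241.39814999   41.        ]
-28.637662538085973
-118.641307059054
[ 521.25566357 -240.56369765   40.        ]
```

View pics/c1.png

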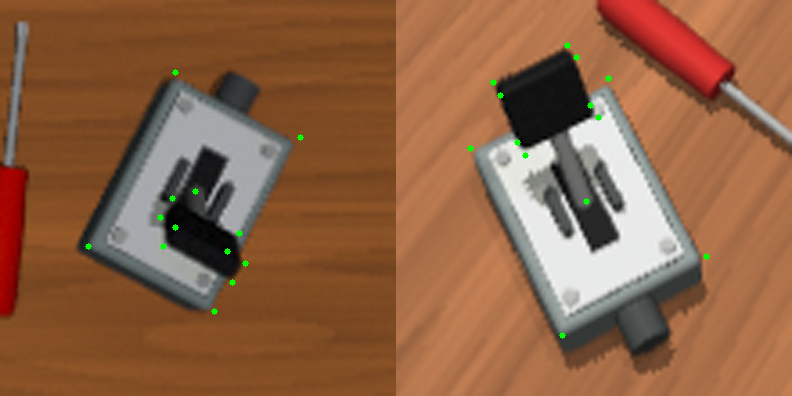

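Run:
```python
from h import *
d=pickle.load(open('f0.pkl','rb'))
for z in (40,60,80,100,120,140,160): print(z,back(d["top"],[[45,169]],z)[0].round(),back(d["scene"],[[446,40]],z)[0].round())
```

```text
40 [518. 579.  40.] [506. 589.  40.]
60 [516. 565.  60.] [512. 566.  60.]
80 [515. 550.  80.] [518. 543.  80.]
100 [513. 535. 100.] [523. 520. 100.]
120 [512. 520. 120.] [529. 498. 120.]
140 [510. 506. 140.] [535. 475. 140.]
160 [508. 491. 160.] [541. 452. 160.]
```

Emit:
servo_tool:
  commands:
    - {"x":-0.5,"y":-0.2,"z":-0.3,"wz":0.3,"fingers":1}
    - {"x":-0.9,"y":-0.3,"z":-0.2,"wz":0.6,"fingers":1}
    - {"x":-0.9,"y":-0.3,"wz":0.6,"fingers":1}
    - {"x":-0.9,"y":-0.3,"wz":0.7,"fingers":1}
    - {"x":-0.9,"y":-0.3,"wz":0.7,"fingers":1}
    - {"x":-0.9,"y":-0.3,"wz":0.7,"fingers":1}
    - {"x":-0.9,"y":-0.3,"wz":0.7,"fingers":1}
    - {"x":-0.9,"y":-0.3,"wz":0.7,"fingers":1}

```text
invalid input at $.commands[0]: expected keys x, y, z, wx, wy, wz, fingers
```

Emit:
servo_tool:
  commands:
    - {"x":-0.5,"y":-0.2,"z":-0.3,"wx":0,"wy":0,"wz":0.3,"fingers":1}
    - {"x":-0.9,"y":-0.3,"z":-0.2,"wx":0,"wy":0,"wz":0.6,"fingers":1}
    - {"x":-0.9,"y":-0.3,"z":0,"wx":0,"wy":0,"wz":0.6,"fingers":1}
    - {"x":-0.9,"y":-0.3,"z":0,"wx":0,"wy":0,"wz":0.7,"fingers":1}
    - {"x":-0.9,"y":-0.3,"z":0,"wx":0,"wy":0,"wz":0.7,"fingers":1}
    - {"x":-0.9,"y":-0.3,"z":0,"wx":0,"wy":0,"wz":0.7,"fingers":1}
    - {"x":-0.9,"y":-0.3,"z":0,"wx":0,"wy":0,"wz":0.7,"fingers":1}
    - {"x":-0.9,"y":-0.3,"z":0,"wx":0,"wy":0,"wz":0.7,"fingers":1}

```text
time: 1.1
position: [416.3, 287.9, 258.8]
tcp_rot: [[-0.485, 0.875, 0.002], [0.875, 0.485, -0.002], [-0.003, 0.0, -1.0]]
wrist_force: [0.4, 1.2, 0.7]
grip_width: -0.0
```

```bash
cat > st.py <<'E'
from station import robot
import numpy as np
o=robot.get_obs();p=o["position"];R=o["tcp_rot"]
print("t",o["time"],"p",p.round(1),"r",np.hypot(*p[:2]).round(1),"ang",np.degrees(np.arctan2(p[1],p[0])).round(1),"j",o["joint_positions"].round(0),"g",o["grip_width"],"F",o["wrist_force"].round(1))
print(R.round(3).tolist(),"yaw of tool y",np.degrees(np.arctan2(R[1,1],R[0,1])))
a=np.radians(-28.3);c=np.array([521,-241,40.]);X=np.array([np.cos(a),np.sin(a),0]);Y=np.array([-X[1],X[0],0])
q=p-c; print("in isolator frame",q@X,q@Y,q[2])
for xx,zz in((-90,250),(-90,108),(25,108)):
    T=c+X*xx;T[2]=zz; print((xx,zz),"tool units",(R.T@(T-p)/50).round(2))
E
python3 st.py
```

```text
t 1.1 p [416.3 287.9 258.8] r 506.2 ang 34.7 j [-38.  17.   0. 101.   0.  62.  -9.] g -1.334256115194523e-05 F [0.4 1.2 0.7]
[[-0.485, 0.875, 0.002], [0.875, 0.485, -0.002], [-0.003, 0.0, -1.0]] yaw of tool y 29.004349437240126
in isolator frame -342.9608773216365 416.0715843853343 218.81721662593907
(-90, 250) tool units [-8.75 -4.27  0.2 ]
(-90, 108) tool units [-8.74 -4.27  3.04]
(25, 108) tool units [-10.68  -3.03   3.04]
```

Emit:
servo_tool:
  commands:
    - {"x":-1,"y":0,"z":0,"wx":0,"wy":0,"wz":0.7,"fingers":1}
    - {"x":-1,"y":0,"z":0,"wx":0,"wy":0,"wz":0.7,"fingers":1}
    - {"x":-1,"y":0,"z":0,"wx":0,"wy":0,"wz":0.7,"fingers":1}
    - {"x":-1,"y":0,"z":0,"wx":0,"wy":0,"wz":0.7,"fingers":1}
    - {"x":-1,"y":0,"z":0,"wx":0,"wy":0,"wz":0.7,"fingers":1}
    - {"x":-1,"y":0,"z":0,"wx":0,"wy":0,"wz":0.7,"fingers":1}
    - {"x":-1,"y":0,"z":0,"wx":0,"wy":0,"wz":0.7,"fingers":1}
    - {"x":-1,"y":0,"z":0,"wx":0,"wy":0,"wz":0.7,"fingers":1}

```text
time: 2.1
position: [473.8, -119.9, 264.7]
tcp_rot: [[0.315, 0.949, 0.008], [0.949, -0.315, -0.002], [0.001, 0.009, -1.0]]
wrist_force: [0.9, -0.4, 1.1]
grip_width: 0.005
```

```bash
python3 st.py
```

```text
t 2.1 p [ 473.8 -119.9  264.7] r 488.7 ang -14.2 j [ -4.  16.  20. 103.  -6.  62.   0.] g 0.005248275666857602 F [ 0.9 -0.4  1.1]
[[0.315, 0.949, 0.008], [0.949, -0.315, -0.002], [0.001, 0.009, -1.0]] yaw of tool y -18.370034523379893
in isolator frame -99.01261359234991 84.27863220757675 224.66029282378452
(-90, 250) tool units [-1.69 -0.12  0.29]
(-90, 108) tool units [-1.69 -0.14  3.13]
(25, 108) tool units [-2.09  2.13  3.15]
```

Emit:
servo_tool:
  commands:
    - {"x":-0.8,"y":0,"z":0,"wx":0,"wy":0,"wz":0.6,"fingers":1}
    - {"x":-0.8,"y":-0.1,"z":0,"wx":0,"wy":0,"wz":0.6,"fingers":1}
    - {"x":0,"y":0,"z":0.5,"wx":0,"wy":0,"wz":0,"fingers":1}
    - {"x":0,"y":0,"z":0.6,"wx":0,"wy":0,"wz":0,"fingers":1}
    - {"x":0,"y":0,"z":0.6,"wx":0,"wy":0,"wz":0,"fingers":1}
    - {"x":0,"y":0,"z":0.5,"wx":0,"wy":0,"wz":0,"fingers":1}
    - {"x":0,"y":0,"z":0.3,"wx":0,"wy":0,"wz":0,"fingers":1}
    - {"x":0,"y":0,"z":0,"wx":0,"wy":0,"wz":0,"fingers":1}

```text
time: 3.1
position: [433.9, -209.1, 141.5]
tcp_rot: [[0.5, 0.866, 0.015], [0.866, -0.5, -0.006], [0.003, 0.016, -1.0]]
wrist_force: [-0.5, -0.6, 0.3]
grip_width: 0.003
```

```bash
python3 st.py
```

```text
t 3.1 p [ 433.9 -209.1  141.5] r 481.7 ang -25.7 j [  7.  23.  22. 115. -13.  43.   7.] g 0.0029598189937489806 F [-0.5 -0.6  0.3]
[[0.5, 0.866, 0.015], [0.866, -0.5, -0.006], [0.003, 0.016, -1.0]] yaw of tool y -30.00457561457331
in isolator frame -91.76363074964945 -13.227632341650475 101.53233130032334
(-90, 250) tool units [ 0.27  0.06 -2.17]
(-90, 108) tool units [0.26 0.02 0.67]
(25, 108) tool units [0.33 2.32 0.71]
```

Emit:
servo_tool:
  commands:
    - {"x":0.2,"y":0,"z":0.3,"wx":0,"wy":0,"wz":0,"fingers":1}
    - {"x":0.1,"y":0,"z":0.3,"wx":0,"wy":0,"wz":0,"fingers":1}
    - {"x":0,"y":0,"z":0.1,"wx":0,"wy":0,"wz":0,"fingers":1}
    - {"x":0,"y":0,"z":0,"wx":0,"wy":0,"wz":0,"fingers":1}
    - {"x":0,"y":0.3,"z":0,"wx":0,"wy":0,"wz":0,"fingers":1}
    - {"x":0,"y":0,"z":0,"wx":0,"wy":0,"wz":0,"fingers":1}
    - {"x":0,"y":0,"z":0,"wx":0,"wy":0,"wz":0,"fingers":1}
    - {"x":0,"y":0,"z":0,"wx":0,"wy":0,"wz":0,"fingers":1}

```text
time: 4.1
position: [458.4, -204.9, 108.3]
tcp_rot: [[0.502, 0.865, 0.021], [0.865, -0.502, -0.007], [0.004, 0.022, -1.0]]
wrist_force: [0.8, -0.4, -0.6]
grip_width: -0.004
```

```bash
python3 st.py
cat > pic.py <<'E'
import sys,cv2
from station import cams
a=cams.grab_frame("top")["pixels"][80:280,270:540,::-1]; b=cams.grab_frame("scene")["pixels"][180:380,180:450,::-1]
import numpy as np
cv2.imwrite(sys.argv[1],np.hstack([cv2.resize(v,None,fx=1.45,fy=1.45,interpolation=cv2.INTER_CUBIC) for v in (a,b)]))
E
python3 pic.py pics/p1.png
```

```text
t 4.1 p [ 458.4 -204.9  108.3] r 502.1 ang -24.1 j [  7.  27.  21. 115. -15.  39.   7.] g -0.00368073640241776 F [ 0.8 -0.4 -0.6]
[[0.502, 0.865, 0.021], [0.865, -0.502, -0.007], [0.004, 0.022, -1.0]] yaw of tool y -30.115451487004922
in isolator frame -72.21020591135006 2.138950098172227 68.25789955305363
(-90, 250) tool units [-0.04 -0.29 -2.84]
(-90, 108) tool units [-0.05 -0.35 -0.  ]
(25, 108) tool units [0.02 1.94 0.05]
```

View pics/p1.png

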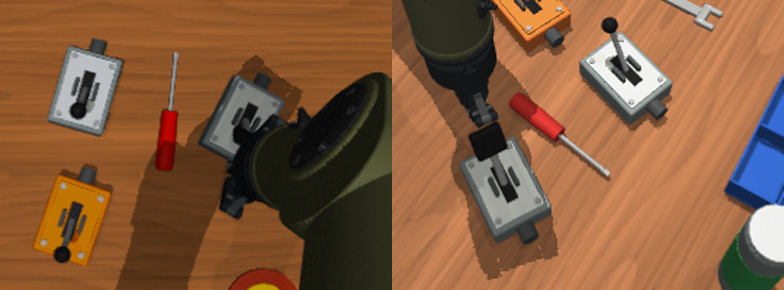

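The scene crop (487,130) shows the shut fingers just behind the paddle, near its middle. Next I push.

Emit:
servo_tool:
  commands:
    - {"x":0,"y":0.25,"z":0,"wx":0,"wy":0,"wz":0,"fingers":1}
    - {"x":0,"y":0.25,"z":0,"wx":0,"wy":0,"wz":0,"fingers":1}
    - {"x":0,"y":0.25,"z":0,"wx":0,"wy":0,"wz":0,"fingers":1}
    - {"x":0,"y":0.25,"z":0,"wx":0,"wy":0,"wz":0,"fingers":1}
    - {"x":0,"y":0.25,"z":0,"wx":0,"wy":0,"wz":0,"fingers":1}
    - {"x":0,"y":0.25,"z":0,"wx":0,"wy":0,"wz":0,"fingers":1}
    - {"x":0,"y":0.25,"z":0,"wx":0,"wy":0,"wz":0,"fingers":1}
    - {"x":0,"y":0,"z":0,"wx":0,"wy":0,"wz":0,"fingers":1}

```text
time: 5.2
position: [533.6, -248.1, 111.6]
tcp_rot: [[0.501, 0.865, 0.012], [0.865, -0.501, 0.002], [0.007, 0.009, -1.0]]
wrist_force: [0.4, 0.7, 0.6]
grip_width: 0.001
```

```bash
python3 st.py; python3 pic.py pics/p2.png
```

```text
t 5.2 p [ 533.6 -248.1  111.6] r 588.5 ang -24.9 j [ 10.  34.  20. 102. -16.  47.   8.] g 0.0014564110748711576 F [0.4 0.7 0.6]
[[0.501, 0.865, 0.012], [0.865, -0.501, 0.002], [0.007, 0.009, -1.0]] yaw of tool y -30.090331910134267
in isolator frame 14.482475714745728 -0.27890949826917505 71.55097654145344
(-90, 250) tool units [-0.04 -2.06 -2.79]
(-90, 108) tool units [-0.06 -2.09  0.05]
(25, 108) tool units [0.01 0.21 0.07]
```

View pics/p2.png

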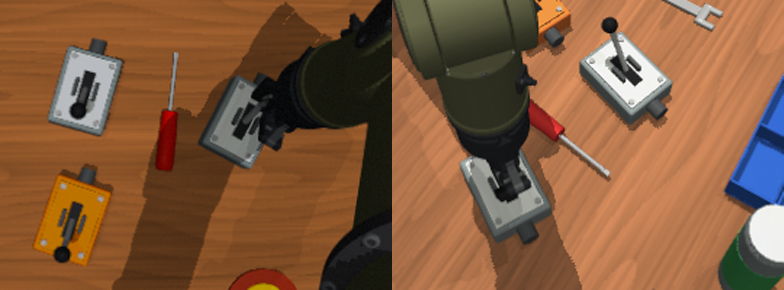

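The paddle seems to have snapped over in front of the fingers, with no force left. I'll back off, lift and check.

Emit:
servo_tool:
  commands:
    - {"x":0,"y":-0.3,"z":0,"wx":0,"wy":0,"wz":0,"fingers":1}
    - {"x":0,"y":-0.2,"z":-0.4,"wx":0,"wy":0,"wz":0,"fingers":1}
    - {"x":0,"y":-0.5,"z":-0.9,"wx":0,"wy":0,"wz":0,"fingers":1}
    - {"x":0,"y":-0.7,"z":-0.9,"wx":0,"wy":0,"wz":0,"fingers":1}
    - {"x":0,"y":-0.7,"z":-0.9,"wx":0,"wy":0,"wz":0,"fingers":1}
    - {"x":0.8,"y":-0.2,"z":0,"wx":0,"wy":0,"wz":-0.6,"fingers":1}
    - {"x":0.9,"y":0,"z":0,"wx":0,"wy":0,"wz":-0.7,"fingers":1}
    - {"x":0.9,"y":0,"z":0,"wx":0,"wy":0,"wz":-0.7,"fingers":1}

```text
time: 6.3
position: [467.1, -64.1, 281.3]
tcp_rot: [[0.246, 0.969, 0.021], [0.969, -0.246, 0.002], [0.007, 0.02, -1.0]]
wrist_force: [0.4, 0.5, -1.1]
grip_width: -0.001
```

Emit:
servo_tool:
  commands:
    - {"x":1,"y":0,"z":0,"wx":0,"wy":0,"wz":-0.7,"fingers":1}
    - {"x":1,"y":0,"z":0,"wx":0,"wy":0,"wz":-0.7,"fingers":1}
    - {"x":1,"y":0,"z":0,"wx":0,"wy":0,"wz":-0.7,"fingers":1}
    - {"x":1,"y":0,"z":0,"wx":0,"wy":0,"wz":-0.7,"fingers":1}
    - {"x":1,"y":0,"z":0,"wx":0,"wy":0,"wz":-0.7,"fingers":1}
    - {"x":0.5,"y":0,"z":0,"wx":0,"wy":0,"wz":-0.3,"fingers":1}
    - {"x":0,"y":0,"z":0,"wx":0,"wy":0,"wz":0,"fingers":1}
    - {"x":0,"y":0,"z":0,"wx":0,"wy":0,"wz":0,"fingers":1}

```text
time: 7.3
position: [470.8, 214.6, 293.1]
tcp_rot: [[-0.294, 0.955, 0.035], [0.956, 0.294, 0.003], [-0.008, 0.035, -0.999]]
wrist_force: [0.3, 0.1, -0.7]
grip_width: 0.002
```

```bash
python3 st.py
python3 - <<'E'
from h import *
from station import cams
c=np.array([521,-241,40.]);a=np.radians(-28.3);X=np.array([np.cos(a),np.sin(a),0]);Y=np.array([-X[1],X[0],0]);Z=np.array([0,0,1.])
th=np.radians(29); L=np.sin(th)*X+np.cos(th)*Z; N=np.cos(th)*X-np.sin(th)*Z
pts=[c+L*r+Y*y+N*n for r in(50,90) for y in(-20,20) for n in (-6,6)]
ims=[]
for n,o in(("top",(385,110)),("scene",(205,250))):
    f=cams.grab_frame(n); cv2.imwrite(f"pics/{n}9.png",f["pixels"][:,:,::-1])
    im=f["pixels"][o[1]:o[1]+110,o[0]:o[0]+110,::-1]; im=cv2.resize(im,(396,396),interpolation=cv2.INTER_CUBIC)
    for q in proj(f,pts): cv2.circle(im,tuple(int(v) for v in ((q-o+.5)*3.6)),2,(0,255,0),-1)
    ims.append(im)
cv2.imwrite("pics/c9.png",np.hstack(ims))
E
```

```text
t 7.3 p [470.8 214.6 293.1] r 517.4 ang 24.5 j [-31.  15.   5.  98.  -1.  65.  -9.] g 0.002212813843898511 F [ 0.3  0.1 -0.7]
[[-0.294, 0.955, 0.035], [0.956, 0.294, 0.003], [-0.008, 0.035, -0.999]] yaw of tool y 17.109650084896987
in isolator frame -260.2077385229612 377.3615417370755 253.1185710558708
(-90, 250) tool units [-7.72 -3.01  0.82]
(-90, 108) tool units [-7.69 -3.11  3.66]
(25, 108) tool units [-9.33 -1.5   3.72]
```

View pics/c9.png

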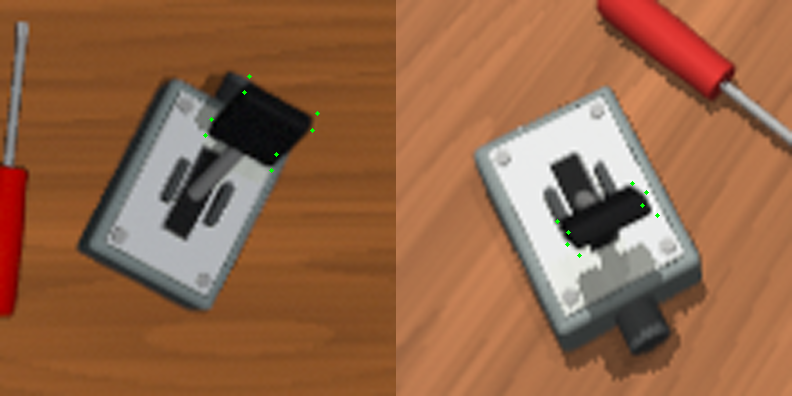

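View pics/scene9.png

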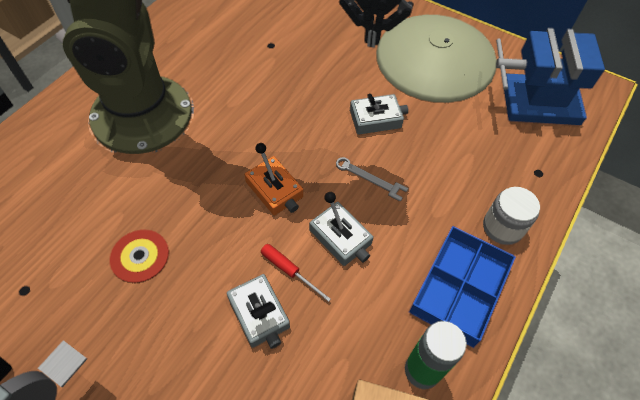

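View pics/top9.png

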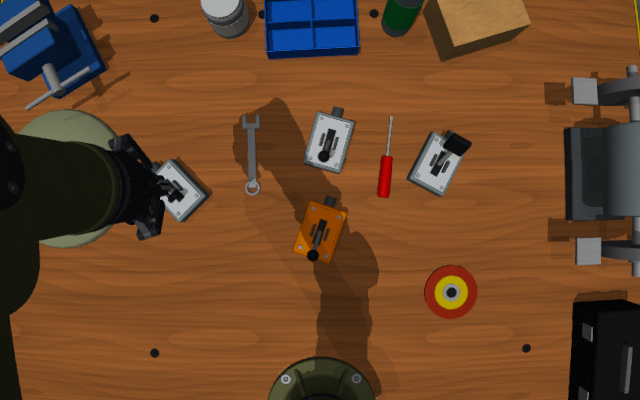

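Run:
```python
from h import *
d=pickle.load(open('f0.pkl','rb'))
a=np.radians(-28.3);X=np.array([np.cos(a),np.sin(a),0]);Y=np.array([-X[1],X[0],0]);Z=np.array([0,0,1.])
def pts(c,t):
    t=np.radians(t);L=np.sin(t)*X+np.cos(t)*Z;N=np.cos(t)*X-np.sin(t)*Z
    return [c+L*r+Y*y+N*n for r in(50,90) for y in(-20,20) for n in(-6,6)]
B={"top":(385,110),"scene":(205,250)}
def masks(ims):
    m={}
    for n,o in B.items():
        p=ims[n][o[1]:o[1]+110,o[0]:o[0]+110].max(2); m[n]=(p<45)
    return m
im0={n:d[n]["pixels"] for n in B}; im9={n:cv2.imread(f"pics/{n}9.png") for n in B}
for lab,ims,rng in(("start",im0,range(-40,-15)),("end",im9,range(10,40))):
    m=masks(ims);res=[]
    for t in rng:
      for dx in range(-6,7,2):
       for dy in range(-4,5,2):
        s=0
        for n,o in B.items():
            q=proj(d[n],pts(np.array([521,-241,40.])+dx*X+dy*Y,t))-o
            h=cv2.convexHull(q.astype(np.float32)).astype(np.float32)
            z=np.zeros((110,110),np.uint8);cv2.fillConvexPoly(z,(h*16).round().astype(np.int32),1,shift=4)
            z=z>0; s+=m[n][z].mean()*1.0-0.5*(~z&m[n]&cv2.dilate(z.astype(np.uint8),np.ones((5,5))).astype(bool)).sum()/z.sum()
        res.append((s,t,dx,dy))
    print(lab,sorted(res)[::-1][:6])
```

```text
start [(np.float64(1.5683392204812368), -23, -6, 0), (np.float64(1.5681493786144949), -23, -6, -2), (np.float64(1.551911554487667), -23, -6, 2), (np.float64(1.5512663398692812), -24, -4, 0), (np.float64(1.5487995337995337), -25, -4, 0), (np.float64(1.5443340691685061), -24, -6, -2)]
end [(np.float64(1.5883994575553606), 23, 6, 2), (np.float64(1.575791323786691), 23, 6, 0), (np.float64(1.5688516413759748), 25, 4, 2), (np.float64(1.5589146815751094), 25, 4, 0), (np.float64(1.5508181818181819), 23, 6, 4), (np.float64(1.5483926719668166), 24, 6, 0)]
```

```bash
python3 -c "
from h import *
d=pickle.load(open('f0.pkl','rb'))
for n,bs in (('top',{'lamp':(300,100,360,175)}),('scene',{'lamp':(305,185,375,265),'fan':(345,85,412,135)})):
    b=cv2.imread(f'pics/{n}9.png')[:,:,::-1]
    for k,(x,y,X,Y) in bs.items(): print(n,k,(cv2.absdiff(d[n]['pixels'][y:Y,x:X],b[y:Y,x:X].copy()).max(2)>40).sum())
from station import robot; print(robot.job_done())"
```

```text
top lamp 297
scene lamp 1983
scene fan 49
the job is handed in; nothing more can be done
None
```

```bash
python3 -c "
from h import *
d=pickle.load(open('f0.pkl','rb'))
b=cv2.imread('pics/scene9.png')
a=d['scene']['pixels'][:,:,::-1]
cv2.imwrite('pics/l.png',np.hstack([cv2.resize(i[180:270,300:380],None,fx=4,fy=4) for i in (a,b)]))"
```

```text
(no output)
```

View pics/l.png

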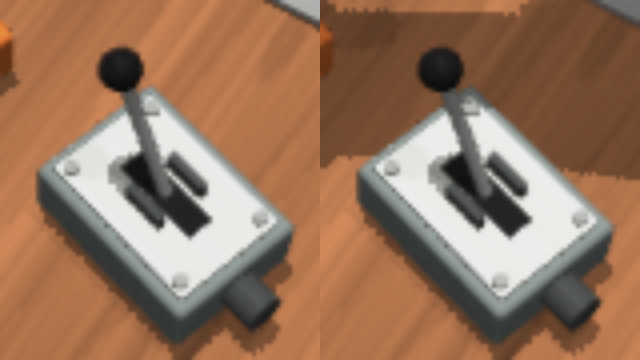

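I flipped the grinder's isolator to its other side and handed the job in after about 7.4 s. I pushed the upper part of the paddle over centre with the shut fingers, then backed off, lifted and moved the arm well clear.

**Isolator:** A fit of the paddle's outline in both cameras gave about -23° before and +23° after. The true stop is 29°; the fit falls short by the same amount on both sides. I take that as the fit's bias and the lever as fully on its stop. The wrist force was about 1 N or less at every reading, including after the snap.

**Fan and lamp switches:** Both levers look unmoved. Before handing in, an automatic before/after comparison flagged many changed pixels at the lamp (1983 in the scene view). I looked into that only after handing in. The two crops show the lever and box in the same place, and the change is the arm's shadow. The fan differed by only 49 pixels in the scene view, and I didn't run that comparison for it in the top view. The orange look-alike was not touched.

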